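# Push a label plate out over the end of the ledge for the eyelet press

## Robot

A 6-joint arm with a two-finger parallel gripper is mounted at the origin on the work surface. World frame = base frame: x ahead of the robot, y to its left, z up, the work surface at z = 0. Lengths are in mm, angles in degrees, forces in N, time in s.
With the tool pointing down it reaches from about 250 to 775 mm from the base axis. Payload 8.9 kg.
Tool frame: the origin (TCP) lies midway between the tips of the shut fingers; the grasp point (between the pads) lies behind it (r.hold_point_z is the z of the grasp point in the tool frame, in mm); z points along the fingers, y is the direction in which the jaws open and shut (so a half turn about z gives the same grasp; the last joint's range is limited). The gripper opens to 85 mm and grips with 20 to 120 N. Pads are 22 mm wide; open, the fingers measure 114 mm over their backs; the gripper's body (76 mm by 85 mm) begins 54 mm behind the grasp point. The pads swing forward as they close: fully open they stand 13 mm farther back than shut.
Start: joints at [-84.643, 16.656, -8.789, 64.555, 0, 82.019], TCP at [121.121, -510.836, 231.305] pointing down, gripper open.
Joint ranges: [-144.48, 144.48], [-52.06, 99.96], [-74.48, 78.29], [-112.23, 115.85], [-86.99, 84.42], [-180, 180]. Speed limits (degrees/s): [127.2, 127.2, 159.86, 180, 180, 180].

## Interface

Orientations are given as a 3x3 rotation matrix whose columns are the frame's x, y, z axes.
In Python, from rig import r, imaging gives the robot as it stands.
- The arm moves only by the shell command python3 -m creep 'ROWS' [OPENING]. ROWS is JSON, one flat list of numbers, 4 for each row, row after row: the shift along the world's x, y, z in mm, then the turn about the world's z in degrees. A call has 1 to 12 rows; each row is the pose to reach, as a shift and turn from the pose commanded when the call began; what a row does not reach only later rows make up. A row lasts 1/12 s, in which the tool goes at most 41.7 mm and 7.16 degrees, less where a joint would pass 70% of its speed; a pose out of reach is approached as far as the arm can. A call with a gripper value outside its range is refused whole. OPENING is the opening, from -1 (shut) to 1 (fully open), set as the call begins (- or left out, the last holds). The fingers move at their own pace and stop on an object; the grip force is fixed at half the most. Time passes only in rows, so rows that repeat a pose let the fingers close. It gives the time, the measured TCP pose, the force and the opening at its end, in the units of the state.
- r.get_obs(): the state, without advancing time (a new reading comes with each control period).
- imaging.snapshot(name): name is "side" or "top" or "wrist"; returns (picture, depth): 480x640x3 uint8, red, green, blue; 480x640 float32, mm along the optical axis (not along the pixel's ray), 0 where there is no reading.
- imaging.camera_params(name): a dict with "vertical_fov" (degrees; the focal length in pixels is half the picture's height over the tangent of half this angle, whatever the lens; pixels are square), "cx", "cy" (the principal point, pixels), "world_to_cam" (4x4, takes a point from world to camera coordinates). Camera axes: x right, y up, looking along -z (the intrinsics and any distortion apply to the point x, -y, -z); pixel columns grow to the right and rows downward; lengths in mm; the calibration is good to about 2 mm. A picture is of the moment at which its call begins: read the wrist's pose just before it. camera_params takes no time and is no camera call; for the wrist camera it gives the pose at the moment of the call.
- r.finish_job(): hands the job in, once; it reports no verdict.
The state is a dict: "clock": time; "joint_positions": joint angles; "qd": joint speeds; "joint_torque": joint torques, N m; "ee_pos": TCP position; "ee_rot": TCP orientation; "contact_force": force on the tool from outside, world axes, zero at the start; "ft_torque": the same for the moment, N m; "grip_width": finger opening in mm.
Only numpy, scipy, OpenCV 4.12 (cv2) and the standard library are available. Lean on these libraries where they do the work, as an engineer would, in place of code of your own. Each camera call takes 0.05 s, during which the arm holds its last target. There are 200 camera calls.

## Task

Push the purple label plate lying on the wooden ledge back flat against the ledge's raised fence, and along the ledge towards the green eyelet press, so that in the end it lies along the fence with about a third of its length sticking out past that end of the ledge. Only push it, with the fingertips or the outside of the fingers: do not pick it up, tip it or let it fall, and leave the other things on the ledge and the table where they are. Finish with the hand clear of everything.

Things in the scene. Friction and masses are not known exactly. Their poses are not given: they have to be found in the camera images.
- ledge: Fixed low plywood ledge. Deck 150 mm (x) by 360 mm (y), its top 45 mm above the table. Origin: on the table under the deck's centre. x points to the fence, y along the ledge, z up. The fence, a darker wooden strip along the far long side: inner face at x = +75 mm, 12 mm thick, 14 mm above the deck, full length. Both short ends (y = +-180 mm) are open drops. Place and yaw vary.
- plate: Loose purple metal label plate, yellow panel on top, flat on the deck: 64 (x) by 140 (y) by 6 mm thick, 0.1 to 0.2 kg. Origin: centre of its underside; y along its length, z up. Starts near the ledge's middle, off the fence, up to 0.3 rad askew. Flat against the fence its centre is at x = +43 mm in the ledge's frame. A push of 1 to 2 N slides it; it tips off once its centre passes the end.
- press: Fixed dark green hand-lever eyelet press, base 250 x 100 mm, 300 mm tall. Origin: centre of its underside, on the table. It stands beyond one end of the ledge, on the robot's left (+y) or right (-y), and so shows which end of the ledge the plate must stick out of.
- die: Bystander: loose round steel die standing on the deck near one end, at the side away from the fence, 30 mm diameter, 42 mm tall. Origin: centre of its underside.
- jar: Bystander: loose small glass jar with brass cap standing on the deck near the other end, at the side away from the fence, 34 mm diameter, 45 mm tall. Origin: centre of its underside.
- tag_a: Bystander: loose small purple name tag, 60 x 18 x 5 mm with a round boss 13 mm tall at one end, on the table before the ledge. Origin: centre of its underside.
- tag_b: Bystander: a second tag like tag_a, on the table before the ledge. Origin: centre of its underside.
- box: Bystander: loose flat blue box, 130 x 200 x 35 mm, on the table beyond the fence. Origin: centre of its underside.
- mug: Bystander: loose white mug, 76 mm diameter, 85 mm tall, on the table beyond the fence. Origin: centre of its underside.
Not all that is in view belongs to the job. Of the things like the plate, leave any that is red or turquoise; of the rest the smaller one is meant.

How it is judged:
By the outcome, as a careful person would: the job done as asked, in the order asked, and still so for the second after the job is handed in, with the robot touching nothing.
It also fails if it takes over 54 s, if anything falls off the work surface, if the arm or the gripper's body presses on something with over 40 N, if the wrist force passes 120 N, or if a joint passes its speed limit or range.

## Working session

There is one attempt and no reset: what is moved stays moved. The work goes in short steps, Python scripts to look and compute and a shell command to move; the robot and the scene stay as the last step left them, time stands still between calls to the robot, and variables do not carry over. Pictures are saved under pics/ and viewed, about 8 in all and at most 12, crops included, and the job is handed in when it is done.

```bash
ls; mkdir -p pics; cat > h.py <<'E'
from rig import r, imaging
import numpy as np, cv2
def snap(n,f):
    p=imaging.camera_params(n); a,d=imaging.snapshot(n)
    cv2.imwrite(f'pics/{f}.png',a[:,:,::-1]); np.savez(f'pics/{f}.npz',a=a,d=d,W=p['world_to_cam'],k=[240/np.tan(np.radians(p['vertical_fov']/2)),p['cx'],p['cy']])
    return p
def world(f,pts,z=None):
    """pixels -> world; with depth, or on the plane z"""
    q=np.load(f'pics/{f}.npz'); fl,cx,cy=q['k']; C=np.linalg.inv(q['W']); out=[]
    for u,v in pts:
        ray=np.array([(u-cx)/fl,-(v-cy)/fl,-1.])
        if z is None: s=q['d'][int(v),int(u)]
        else:
            w=C[:3,:3]@ray; s=(z-C[2,3])/w[2]
        out.append(C[:3,:3]@(ray*s)+C[:3,3])
    return np.array(out)
E
python3 - <<'E'
from h import *
for n in('top','side'):
    p=snap(n,n+'0'); print(n,{k:v for k,v in p.items() if k!='world_to_cam'}); print(np.linalg.inv(p['world_to_cam']).round(2))
print(r.get_obs())
E
```

```text
pics
top {'vertical_fov': 52.57735856215579, 'cx': 326.4732849581455, 'cy': 238.42661160260948}
[[ 1.00000e-02  1.00000e+00 -7.00000e-02  4.29420e+02]
 [-1.00000e+00  1.00000e-02  2.00000e-02  1.28400e+01]
 [ 2.00000e-02  7.00000e-02  1.00000e+00  1.15619e+03]
 [ 0.00000e+00  0.00000e+00  0.00000e+00  1.00000e+00]]
side {'vertical_fov': 53.21900123151011, 'cx': 327.6616282959192, 'cy': 239.47753736745085}
[[-9.1000e-01  2.3000e-01 -3.4000e-01  6.8400e+01]
 [-4.1000e-01 -5.0000e-01  7.6000e-01  9.9328e+02]
 [ 0.0000e+00  8.3000e-01  5.5000e-01  7.9419e+02]
 [ 0.0000e+00  0.0000e+00  0.0000e+00  1.0000e+00]]
{'clock': 0.1, 'joint_positions': array([-8.46419034e+01,  1.66861151e+01, -8.82217372e+00,  6.45540721e+01,
       -7.03338380e-04,  8.20197006e+01]), 'qd': array([-0.00948431, -0.12566146,  0.19766346,  0.00279218, -0.00063695,
       -0.00783417]), 'joint_torque': array([ 6.82472346e-04, -5.37977135e+01,  3.31919503e+01,  9.25586501e-03,
       -3.15720126e-04,  8.44313035e-06]), 'ee_pos': array([ 121.09468207, -510.48882727,  230.81573905]), 'ee_rot': array([[ 9.73024496e-01,  2.30701793e-01, -1.13857206e-04],
       [ 2.30701779e-01, -9.73023904e-01,  1.08250099e-03],
       [ 1.38949137e-04, -1.07956704e-03, -9.99999408e-01]]), 'contact_force': array([-0.75736228, -0.5552089 ,  0.41622229]), 'ft_torque': array([0.00980007, 0.01127597, 0.06195847]), 'grip_width': 85.48661702797764}
```

View pics/top0.png

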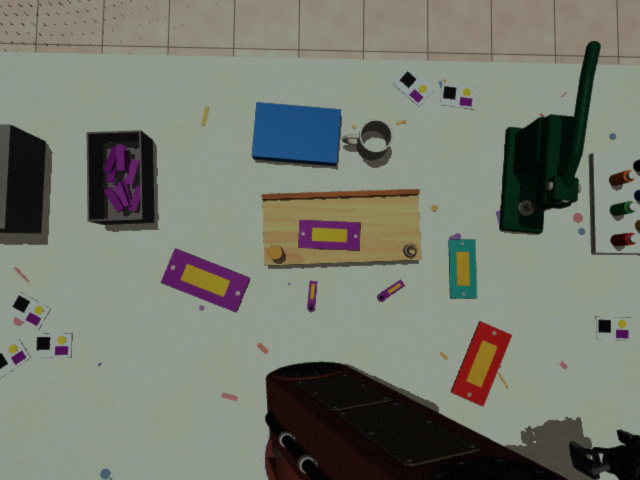

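View pics/side0.png

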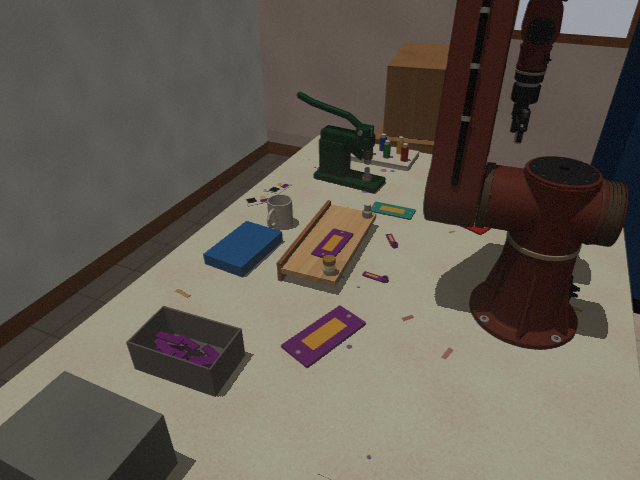

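The top picture shows the ledge at about (342,228), with its fence along the top edge. The press is on the right (-y) at about (540,170). There are four plate-like things:
- Purple, on the ledge, at (329,235).
- Larger purple, on the table, at (205,280).
- Turquoise at (462,268).
- Red at (482,362).

The one on the ledge fits, because it is purple and the smaller of the two. I'll confirm that in an enlarged crop.

```bash
python3 - <<'E'
from h import *
a=cv2.imread('pics/top0.png')[180:280,250:430]
cv2.imwrite('pics/crop0.png',cv2.resize(a,None,fx=4.4,fy=4.4,interpolation=cv2.INTER_CUBIC))
E
```

```text
(no output)
```

View pics/crop0.png

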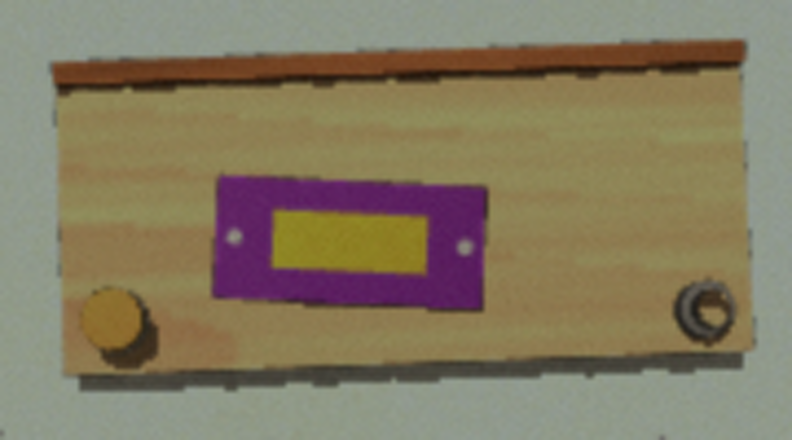

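```bash
python3 - <<'E'
from h import *
f=lambda L:[(250+(u+.5)/4.4-.5,180+(v+.5)/4.4-.5) for u,v in L]
np.set_printoptions(suppress=True,precision=1)
d=world('top0',f([(65,375),(753,350)]),45); print('deck front L,R\n',d,np.linalg.norm(d[0]-d[1]))
t=world('top0',f([(53,63),(745,41),(56,85),(745,65)]),59); print('fence outer L,R inner L,R\n',t)
p=world('top0',f([(217,176),(487,187),(483,309),(213,297)]),51); print('plate\n',p,p.mean(0),np.linalg.norm(p[0]-p[1]),np.linalg.norm(p[2]-p[1]))
print('jar cap, die top',world('top0',f([(112,318)]),45+45),world('top0',f([(705,310)]),87))
ey=d[0]-d[1]; 
for n,e in(('deck',ey),('fence',t[0]-t[1]),('plate',p[0]-p[1]),('plate2',p[3]-p[2])): print(n,np.degrees(np.arctan2(-e[0],e[1])))
o=np.r_[d,t[:2]]
th=np.arctan2(-ey[0],ey[1]);R=np.array([[np.cos(th),-np.sin(th)],[np.sin(th),np.cos(th)]])
ex,eyu=R[:,0],R[:,1]
c=(d[:2].mean(0)[:2]+75*ex + t[:2].mean(0)[:2]-87*ex)/2; print('ledge centre',c,'x,y axes',ex,eyu, 'depth',(t[:2].mean(0)-d.mean(0))[:2]@ex)
print('plate in ledge',(p[:,:2]-c)@R)
E
```

```text
deck front L,R
 [[ 440.9  128.9   45. ]
 [ 457.8 -229.    45. ]] 358.2639390038954
fence outer L,R inner L,R
 [[ 601.4  136.6   59. ]
 [ 618.  -222.1   59. ]
 [ 590.   134.9   59. ]
 [ 605.4 -222.1   59. ]]
plate
 [[544.8  51.5  51. ]
 [540.8 -88.8  51. ]
 [477.3 -87.1  51. ]
 [481.9  52.7  51. ]] [511.2 -17.9  51. ] 140.44253443665085 63.554306547548656
jar cap, die top [[469.  101.4  90. ]] [[ 476.5 -195.7   87. ]]
deck 2.6999014147831564
fence 2.6505250409399723
plate -1.607692631802841
plate2 -1.8861032508024465
ledge centre [523.5 -46.7] x,y axes [1. 0.] [-0.  1.] depth 160.57067198679172
plate in ledge [[ 25.8  97.1]
 [ 15.3 -42.9]
 [-48.1 -38.2]
 [-36.9 101.2]]
```

The plate is confirmed: the crop shows the purple 140 x 64 mm plate. Its centre in the ledge frame is about (-11, 29), at -4.4° to the ledge. The ledge yaw is 2.7° and its centre is (523.5, -46.7). The press is at the -y end.

Plan:
1. Push toward the fence with the open fingers spread along the ledge.
2. Turn 90° and push the +y end with the fingers partly open.

```bash
python3 -m creep '[335,490,-60,85, 335,490,-60,85, 335,490,-60,85, 335,490,-60,85, 335,490,-60,85, 335,490,-60,85, 335,490,-60,85, 335,490,-60,85, 335,490,-60,85, 335,490,-60,85, 335,490,-60,85, 335,490,-60,85]' 1; python3 -c "
from rig import r;o=r.get_obs();print(o['ee_pos'],o['ee_rot'],o['joint_positions'])"
```

```text
clock: 1.1
ee_pos: [402.5, -98.1, 180.8]
ee_rot: [[-0.151, 0.988, 0.0], [0.988, 0.151, -0.0], [-0.0, 0.0, -1.0]]
contact_force: [1.2, -1.1, -0.1]
grip_width: 85.6
[402.48755224 -98.11464143 180.84818271] [[-1.51287387e-01  9.88489809e-01  1.55072078e-04]
 [ 9.88489807e-01  1.51287409e-01 -1.45182237e-04]
 [-1.66971615e-04  1.31322927e-04 -9.99999977e-01]] [-2.38317860e+01  6.92395851e+00 -2.93309728e+01  5.37335802e+01
 -4.01907303e-03  5.74666730e+01]
```

```bash
python3 -m creep '[54,78,-80,84, 54,78,-80,84, 54,78,-80,84, 54,78,-80,84, 54,78,-80,84, 54,78,-80,84, 54,78,-80,84, 54,78,-80,84, 54,78,-80,84, 54,78,-80,84, 54,78,-80,84, 54,78,-80,84]'; python3 - <<'E'
from h import *
snap('wrist','w1');snap('side','s1');a=cv2.imread('pics/w1.png');b=cv2.imread('pics/s1.png')[180:300,240:420]
cv2.imwrite('pics/c1.png',np.hstack([cv2.resize(a,(400,300)),cv2.resize(b,(400,267),interpolation=2)[:, :] if 0 else cv2.copyMakeBorder(cv2.resize(b,(400,267),interpolation=2),0,33,0,0,0)]))
E
```

```text
clock: 2.1
ee_pos: [455.6, -22.1, 100.8]
ee_rot: [[-0.999, -0.047, -0.001], [-0.047, 0.999, 0.0], [0.001, 0.0, -1.0]]
contact_force: [-0.2, -0.5, 0.2]
grip_width: 85.4
```

View pics/c1.png

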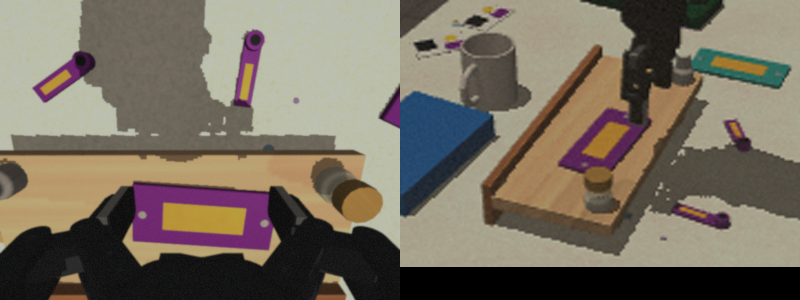

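```bash
python3 -m creep '[0,1,-30,0, 0,1,-58,0, 0,1,-60,0, 0,1,-60,0]'; python3 -m creep '[0,0,-2,0, 0,0,-4,0, 0,0,-4,0, 0,0,-5,0, 0,0,-5,0]';python3 - <<'E'
from h import *
snap('side','s2');b=cv2.imread('pics/s2.png')[190:300,260:400]
cv2.imwrite('pics/c2.png',cv2.resize(b,None,fx=5,fy=5,interpolation=2))
E
```

```text
clock: 2.53
ee_pos: [454.3, -20.9, 40.1]
ee_rot: [[-0.999, -0.038, -0.004], [-0.038, 0.999, 0.001], [0.004, 0.001, -1.0]]
contact_force: [1.1, 0.4, -0.9]
grip_width: 85.3
clock: 2.95
ee_pos: [456.3, -21.2, 36.5]
ee_rot: [[-0.999, -0.041, 0.001], [-0.041, 0.999, -0.0], [-0.001, -0.0, -1.0]]
contact_force: [-0.8, 0.2, 0.0]
grip_width: 85.5
```

View pics/c2.png

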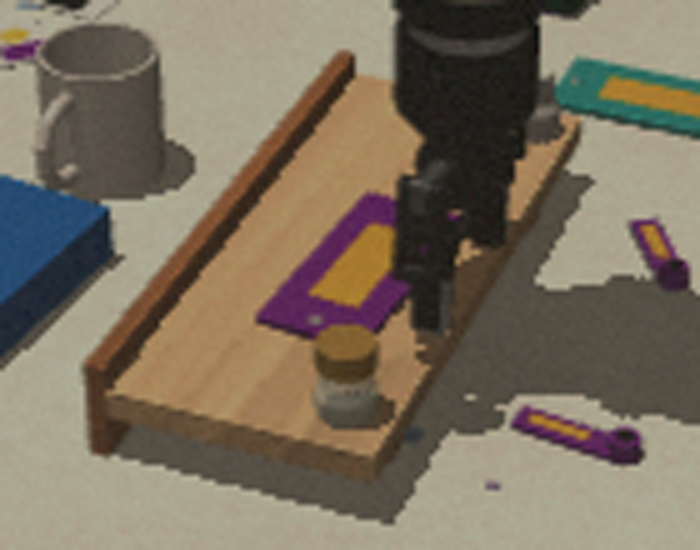

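The fingers stand in front of the plate with their tips just above the deck. I'll lower slightly, then push in +x along the ledge's x axis.

```bash
python3 -m creep '[0,0,-1,0, 0,0,-2,0, 0,0,-2,0, 0,0,-2,0]'; python3 -m creep '[5,0,0,0, 10,0.5,0,0, 15,0.7,0,0, 20,1,0,0, 25,1.2,0,0, 30,1.4,0,0, 30,1.4,0,0]'
```

```text
clock: 3.33
ee_pos: [455.8, -21.2, 33.9]
ee_rot: [[-0.999, -0.041, -0.0], [-0.041, 0.999, 0.0], [0.0, 0.0, -1.0]]
contact_force: [0.7, -0.0, -0.2]
grip_width: 85.6
clock: 3.92
ee_pos: [487.3, -19.8, 34.1]
ee_rot: [[-0.999, -0.041, 0.001], [-0.041, 0.999, -0.0], [-0.001, -0.0, -1.0]]
contact_force: [-0.2, -0.3, -0.1]
grip_width: 85.5
```

```bash
python3 - <<'E'
from h import *
snap('side','s3');b=cv2.imread('pics/s3.png')[200:290,280:390];snap('wrist','w3');a=cv2.imread('pics/w3.png')
cv2.imwrite('pics/c3.png',np.hstack([cv2.resize(a,(440,360)),cv2.resize(b,(360,360),interpolation=2)]))
E
```

```text
(no output)
```

View pics/c3.png

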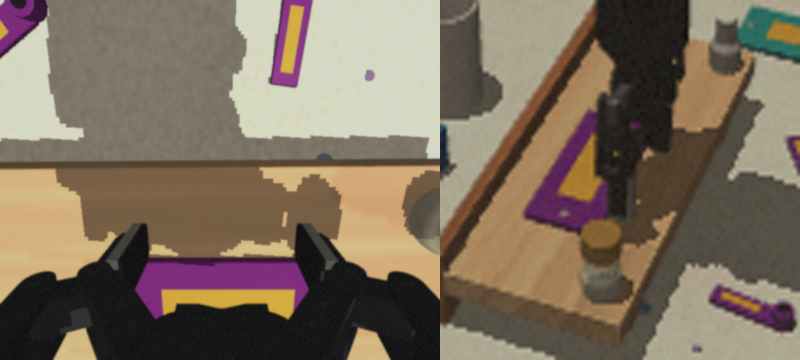

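The plate has swung parallel to the fence and moved with the fingers, and its near edge lies along both tips at wrist row ~262. I'll continue to the fence and slow down near it.

```bash
python3 -m creep '[4,0.2,0,0, 8,0.4,0,0, 12,0.6,0,0, 16,0.8,0,0, 20,1,0,0, 23,1.1,0,0, 26,1.2,0,0, 29,1.4,0,0]'; python3 -m creep '[2,0.1,0,0, 3,0.2,0,0, 3,0.2,0,0]';python3 -m creep '[1,0.1,0,0, 2,0.1,0,0, 2,0.1,0,0]';python3 -m creep '[1,0.1,0,0, 1,0.1,0,0, 1,0.1,0,0]'
```

```text
clock: 4.68
ee_pos: [515.1, -18.4, 34.0]
ee_rot: [[-0.999, -0.041, -0.0], [-0.041, 0.999, -0.0], [0.0, -0.0, -1.0]]
contact_force: [-0.8, 0.2, 0.3]
grip_width: 85.4
clock: 4.93
ee_pos: [518.2, -18.2, 34.0]
ee_rot: [[-0.999, -0.041, 0.0], [-0.041, 0.999, -0.0], [-0.0, -0.0, -1.0]]
contact_force: [0.1, 0.2, 0.1]
grip_width: 85.5
clock: 5.18
ee_pos: [520.0, -18.1, 34.0]
ee_rot: [[-0.999, -0.041, 0.0], [-0.041, 0.999, 0.0], [-0.0, 0.0, -1.0]]
contact_force: [-0.5, 0.4, 0.3]
grip_width: 85.6
clock: 5.43
ee_pos: [521.0, -18.0, 34.0]
ee_rot: [[-0.999, -0.041, 0.0], [-0.041, 0.999, 0.0], [-0.0, 0.0, -1.0]]
contact_force: [0.5, 0.9, 0.6]
grip_width: 85.7
```

```bash
for i in 1 2 3; do python3 -m creep '[0.5,0,0,0, 1,0,0,0, 1,0,0,0]' | grep -E 'ee_pos|force'; done
```

```text
ee_pos: [521.9, -18.0, 34.0]
contact_force: [-0.7, 0.9, 0.3]
ee_pos: [522.5, -18.0, 33.9]
contact_force: [-2.3, -1.1, 1.1]
ee_pos: [522.7, -18.0, 33.8]
contact_force: [-6.2, -0.9, 2.7]
```

The fence contact shows: force is rising and the TCP has stalled. I'll back off and lift, then turn 90° clear of the plate and measure it.

```bash
python3 -m creep '[-8,0,0,0, -20,0,0,0, -20,0,20,0, -20,0,55,0, -20,0,90,0, -20,0,90,0]' && python3 -m creep '[0,60,0,-90, 0,60,0,-90, 0,60,0,-90, 0,60,0,-90, 0,60,0,-90, 0,60,0,-90, 0,60,0,-90, 0,60,0,-90, 0,60,0,-90, 0,60,0,-90, 0,60,0,-90, 0,60,0,-90]' -0.41; python3 -m creep '[0,40,0,-4, 0,60,0,-4]'; python3 - <<'E'
from h import *
snap('top','t4');b=cv2.imread('pics/t4.png')[170:290,250:430]
cv2.imwrite('pics/c4.png',cv2.resize(b,None,fx=4.4,fy=4.4,interpolation=2))
E
```

```text
clock: 6.68
ee_pos: [507.6, -18.5, 129.9]
ee_rot: [[-0.999, -0.041, 0.009], [-0.041, 0.999, -0.001], [-0.009, -0.002, -1.0]]
contact_force: [1.0, -0.3, 0.4]
grip_width: 85.5
clock: 7.68
ee_pos: [504.1, 42.1, 124.1]
ee_rot: [[-0.12, 0.993, 0.001], [0.993, 0.12, 0.0], [0.0, 0.001, -1.0]]
contact_force: [0.2, 1.1, -0.2]
grip_width: 25.0
clock: 7.85
ee_pos: [504.2, 103.4, 124.2]
ee_rot: [[-0.05, 0.999, 0.001], [0.999, 0.05, 0.001], [0.001, 0.001, -1.0]]
contact_force: [-0.7, 0.7, -0.6]
grip_width: 25.4
```

View pics/c4.png

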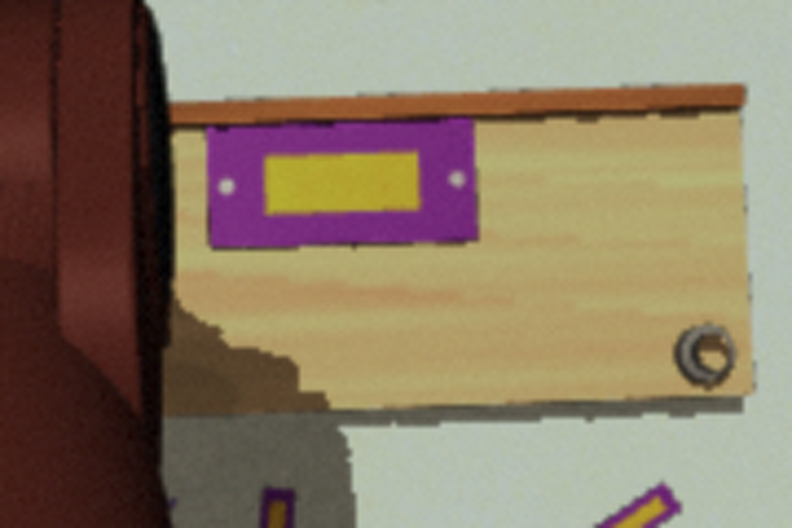

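The plate lies flat against the fence, with crop corners about (208,126), (476,118), (478,240) and (210,248). Next I'll work out the remaining push.

```bash
cat >> h.py <<'E'
th=np.radians(2.68);R=np.array([[np.cos(th),-np.sin(th)],[np.sin(th),np.cos(th)]]);c=np.array([523.5,-46.7])
toL=lambda p:(np.asarray(p)[...,:2]-c)@R
toW=lambda p:np.asarray(p)@R.T+c
E
python3 - <<'E'
from h import *
np.set_printoptions(suppress=True,precision=1)
p=world('t4',[(250+(u+.5)/4.4-.5,170+(v+.5)/4.4-.5) for u,v in [(208,126),(476,118),(478,240),(210,248)]],51)
l=toL(p);m=l.mean(0);print(l,m)
t=r.get_obs()['ee_pos'];print('tcp',t,toL(t),r.hold_point_z)
s=toW([43,m[1]+70+24]);print('start',s,s-t[:2]);e=toW([43,-86.7+11]);print('end',e,e-s)
E
```

```text
[[ 75.1 100.2]
 [ 74.7 -39.6]
 [ 10.8 -38. ]
 [ 11.4 101.2]] [43. 31.]
tcp [504.  106.1 124.2] [-12.3 153.5] -18.700000000000003
start [560.6  80.1] [ 56.6 -25.9]
end [ 570.  -120.3] [   9.4 -200.4]
```

```bash
python3 -m creep '[30,-10,0,0, 57,-23,0,0, 57,-23,0,0, 57,-23,-40,0, 57,-23,-70,0, 57,-23,-70,0, 57,-23,-74,0, 57,-23,-75,0, 57,-23,-75,0, 57,-23,-75,0]'; python3 -c "
from h import *
print(toL(r.get_obs()['ee_pos']))"
```

```text
clock: 8.73
ee_pos: [562.1, 79.1, 50.7]
ee_rot: [[-0.057, 0.998, 0.003], [0.998, 0.057, 0.0], [-0.0, 0.003, -1.0]]
contact_force: [0.1, -0.7, 0.3]
grip_width: 25.2
[ 44.47487941 123.87912519]
```

```bash
python3 -m creep '[-1,0,-1,0, -1,0,-2.5,0, -1,0,-2.5,0, -1,0,-2.5,0]';  python3 - <<'E'
from h import *
print(r.get_obs()['ee_pos'],toL(r.get_obs()['ee_pos']))
snap('side','s5');b=cv2.imread('pics/s5.png')[200:290,270:380]
cv2.imwrite('pics/c5.png',cv2.resize(b,None,fx=6,fy=6,interpolation=2))
E
```

```text
clock: 9.07
ee_pos: [559.9, 79.0, 46.7]
ee_rot: [[-0.056, 0.998, 0.0], [0.998, 0.056, 0.0], [0.0, 0.0, -1.0]]
contact_force: [0.3, 0.4, -0.2]
grip_width: 25.3
[559.89920012  79.04445297  46.70282618] [ 42.23891891 123.90497549]
```

View pics/c5.png

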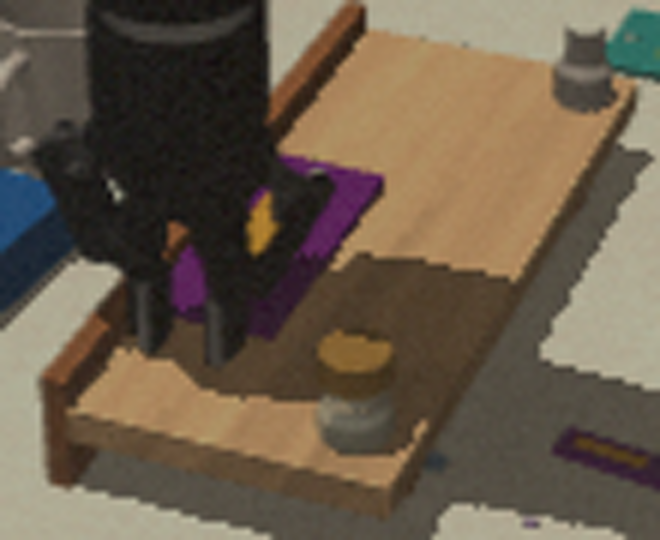

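The fingers are behind the plate's +y end, clear of the fence and the jar. Now the push along the ledge.

```bash
python3 -m creep '[0.4,-6,0,-0.4, 0.6,-12,0,-0.5, 0.9,-18,0,-0.5, 1.2,-25,0,-0.5, 1.5,-32,0,-0.5, 1.8,-39,0,-0.5, 2.2,-46,0,-0.5, 2.5,-53,0,-0.5, 2.8,-60,0,-0.5, 3.1,-67,0,-0.5, 3.5,-74,0,-0.5, 3.8,-80,0,-0.5]'; python3 -m creep '[0.3,-7,0,0, 0.7,-14,0,0, 1,-21,0,0, 1.3,-28,0,0, 1.6,-35,0,0, 2,-42,0,0, 2.3,-49,0,0, 2.6,-56,0,0, 2.9,-63,0,0, 3.2,-69,0,0, 3.4,-73,0,0, 3.5,-75,0,0]'; python3 - <<'E'
from h import *
print(toL(r.get_obs()['ee_pos']))
snap('side','s6');b=cv2.imread('pics/s6.png')[180:280,280:400]
snap('top','t6');d=cv2.imread('pics/t6.png')[170:290,330:450]
cv2.imwrite('pics/c6.png',np.hstack([cv2.resize(b,(400,400),interpolation=2),cv2.resize(d,(400,400),interpolation=2)]))
E
```

```text
clock: 10.12
ee_pos: [563.7, -1.8, 46.5]
ee_rot: [[-0.048, 0.999, 0.0], [0.999, 0.048, -0.0], [-0.0, 0.0, -1.0]]
contact_force: [0.3, 1.8, -0.7]
grip_width: 25.1
clock: 11.12
ee_pos: [567.2, -76.7, 46.5]
ee_rot: [[-0.047, 0.999, 0.0], [0.999, 0.047, -0.0], [-0.0, 0.0, -1.0]]
contact_force: [-0.7, 0.5, 1.3]
grip_width: 25.5
[ 42.26687534 -31.96832262]
```

View pics/c6.png

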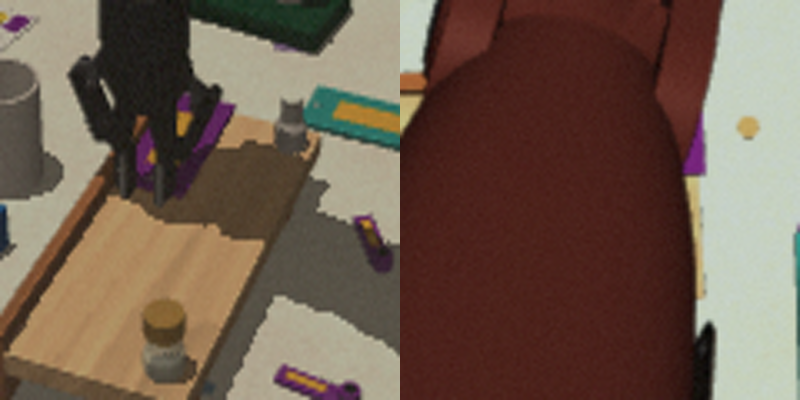

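It is tracking well, with the leading end just reaching past the ledge end. About 43 mm remain.

```bash
python3 -m creep '[0.3,-5,0,0, 0.5,-10,0,0, 0.8,-16,0,0, 1,-22,0,0, 1.3,-28,0,0, 1.5,-33,0,0, 1.7,-37,0,0, 1.9,-40,0,0, 2,-42,0,0, 2,-43,0,0, 2,-43,0,0]'; python3 -c "
from h import *
print(toL(r.get_obs()['ee_pos']))"
python3 -m creep '[-0.5,10,0,0, -1,20,0,0, -1,20,20,0, -1,20,60,0, -20,50,100,0, -40,90,110,0, -60,130,110,0, -80,170,110,0, -80,170,110,0, -80,170,110,0]'; python3 - <<'E'
from h import *
snap('top','t7');d=cv2.imread('pics/t7.png')[170:290,300:480]
cv2.imwrite('pics/c7.png',cv2.resize(d,None,fx=4.4,fy=4.4,interpolation=2))
E
```

```text
clock: 12.13
ee_pos: [569.2, -119.2, 46.5]
ee_rot: [[-0.048, 0.999, 0.0], [0.999, 0.048, -0.0], [-0.0, 0.0, -1.0]]
contact_force: [0.2, 0.3, 0.6]
grip_width: 25.2
[ 42.25460189 -74.51778143]
clock: 12.97
ee_pos: [486.4, 55.4, 156.9]
ee_rot: [[-0.052, 0.999, -0.001], [0.999, 0.052, 0.001], [0.001, -0.001, -1.0]]
contact_force: [0.2, 0.3, 0.2]
grip_width: 25.2
```

View pics/c7.png

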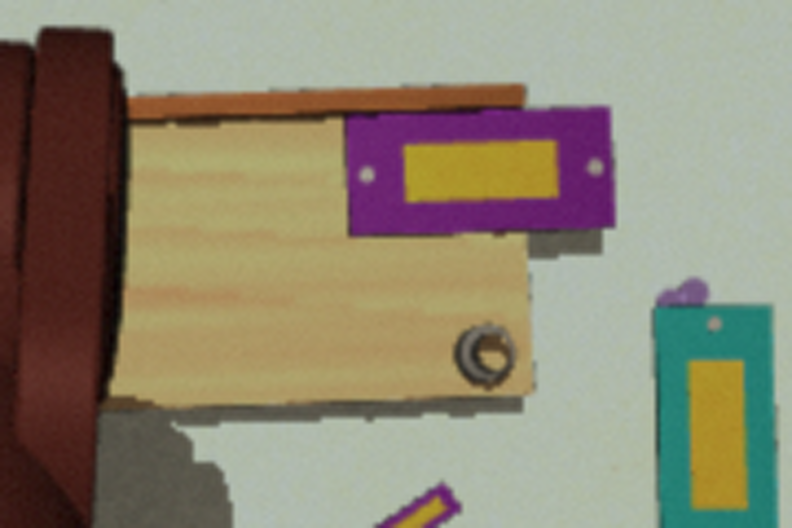

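The plate is along the fence, and about (613-527)/266 ≈ 0.32 of it sticks out. I'll measure it, check the bystanders against the start images, and move the arm back.

```bash
python3 -m creep '[-60,-20,40,0, -100,-20,70,0, -140,-20,90,0, -140,-20,90,0, -140,-20,90,0, -140,-20,90,0, -140,-20,90,0]' ; python3 - <<'E'
from h import *
np.set_printoptions(suppress=True,precision=1)
p=toL(world('t7',[(300+(u+.5)/4.4-.5,170+(v+.5)/4.4-.5) for u,v in [(345,116),(611,107),(615,228),(349,236)]],51))
print(p,p.mean(0),'out',(-180-p[1:3,1].mean())/140)
snap('side','s8');snap('top','t8')
a=cv2.imread('pics/s0.png') if 0 else cv2.imread('pics/side0.png');b=cv2.imread('pics/s8.png')
cv2.imwrite('pics/c8.png',np.vstack([cv2.resize(i[150:300,190:430],(640,400),interpolation=2)[:300] if 0 else cv2.resize(i[150:300,190:430],(480,300),interpolation=2) for i in(a,b)]))
E
```

```text
clock: 13.6
ee_pos: [350.1, 30.8, 246.7]
ee_rot: [[-0.047, 0.999, 0.002], [0.999, 0.047, -0.0], [-0.0, 0.002, -1.0]]
contact_force: [0.6, -0.3, -0.7]
grip_width: 25.2
[[  74.3  -86.2]
 [  74.4 -226.1]
 [  10.7 -225. ]
 [  11.3  -85.5]] [  42.7 -155.7] out 0.3253052774811656
```

View pics/c8.png

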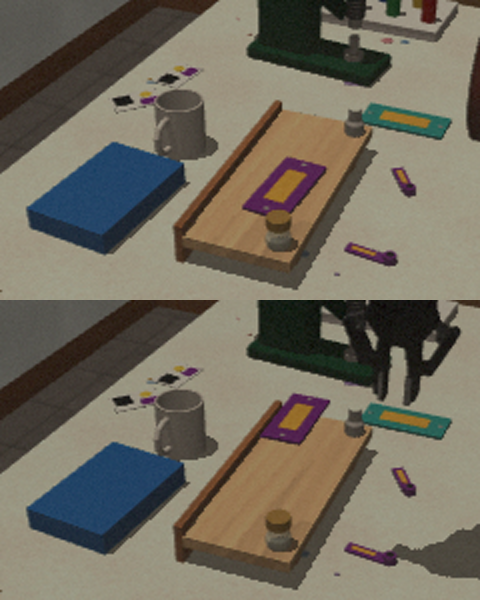

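The plate is flat on the fence at ledge (42.7, -155.7), with 0.325 of its length past the press end. The jar, die, tags, box and mug are where they were at the start (top half of the picture before, bottom half after). The hand is clear, so I'm handing in.

```bash
python3 -m creep '[0,0,0,0, 0,0,0,0, 0,0,0,0]'; python3 -c "
from rig import r
print(r.finish_job())"
```

```text
clock: 13.95
ee_pos: [349.3, 31.1, 245.9]
ee_rot: [[-0.048, 0.999, -0.001], [0.999, 0.048, 0.0], [0.0, -0.001, -1.0]]
contact_force: [-0.1, 0.9, 0.0]
grip_width: 25.1
the job is handed in; nothing more can be done
None
```

The job is done and handed in at 14.0 s. I pushed the purple plate flat against the fence with both open fingertips. Then I turned the hand 90° and pushed the plate's far end along the fence towards the press, on the robot's right.

- **Plate:** the last top picture puts its centre at (42.7, -155.7) mm in the ledge's frame. It lies parallel to the fence, with about 0.325 of its length past the press end.
- **Other things:** the before and after side pictures show the jar, die, tags, box and mug unmoved.
- **Forces:** the highest push I read was about 7 N, when the plate met the fence.
- **Hand:** it ended clear of everything, at about 245 mm height, with contact force near zero.

No check failed or disagreed.

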